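# Check the tape-measure locks and set the failed one aside

## Task

Test the blade lock of each of the three tape measures by pressing its top button fully down and letting go: a sound lock stays down, a failed one pops back up. After its test, set the one that fails down gently, standing upright on the floor of the grey tray; leave the two sound ones standing where they are with their buttons locked down, and do not shift the other things on the table.

Things in the scene. Friction and masses are not known exactly. Their poses are not given: they have to be found in the camera images.
- tape_a_center (a point): tape measure standing upright, metal case 72 long (x; blade hook sticks out 10 at the foot of the -x end), 38 thick (y), 70 high, about 0.26 kg, black rubber band round it; all three look the same. Point: centre of the case, 35 above its underside, z up. White lock button on the middle of the top, 26 x 20, standing 10 proud when up (80 above the table), 3 proud when fully down
- lock_a (a joint): its lock button: travel in m straight down into the case, 0 up, 0.007 fully down (stop); takes 3 to 4 N pressed slowly. A sound lock stays where it was pushed to; a failed one springs back up as soon as it is let go. Exactly one of the three has failed, only pressing shows which
- tape_b_center (a point): another such tape measure, the same in every measure as tape_a; centre of its case
- lock_b (a joint): lock button of tape_b, as lock_a
- tape_c_center (a point): another such tape measure, the same in every measure as tape_a; centre of its case
- lock_c (a joint): lock button of tape_c, as lock_a
- tray_in (a point): centre of the inner floor of the set-aside tray, a grey plastic open tray, fixed to the table, inside 170 (its x axis) by 150 (its y axis), floor 5 above the table, walls 5 thick, rim 30 above the table
- chalk_reel_center (a point): bystander: grey chalk-line reel, round, 75 x 34, 61 high, with a crank and no button; 30 above its underside
- pencil: bystander: flat carpenter's pencil, 150 long (x) x 14 x 8 high, lying; centre of its underside
- sanding_block: bystander: cork sanding block, 100 (x) x 60 x 35 high; centre of its underside
- offcut: bystander: plywood offcut, 60 (x) x 170 (y) x 22 high; centre of its underside
- screw_jar: bystander: closed jar, 64 across, 75 high; centre of its underside
Mind the look-alikes: they are no part of the job. What is shaped like the part that bears tape_b_center but red is not meant.

How it is judged (in metres and radians):
On the way, in this order (a step that is already met when the one before it is completed fails the run):
1. the button of the failing tape measure, pressed well down, springs back up when let go (((value of joint lock_a between 0.003 and 0.006 m and velocity of joint lock_a below -0.003 m/s) or (value of joint lock_b between 0.003 and 0.006 m and velocity of joint lock_b below -0.003 m/s) or (value of joint lock_c between 0.003 and 0.006 m and velocity of joint lock_c below -0.003 m/s))).
2. a tape measure stands in the tray (((x of tape_a_center in the frame of tray_in between -0.07 and 0.07 m and y of tape_a_center in the frame of tray_in between -0.06 and 0.06 m and z of tape_a_center in the frame of tray_in below 0.045 m and angle between tape_a_center's own z axis and vertical below 0.2 rad) or (x of tape_b_center in the frame of tray_in between -0.07 and 0.07 m and y of tape_b_center in the frame of tray_in between -0.06 and 0.06 m and z of tape_b_center in the frame of tray_in below 0.045 m and angle between tape_b_center's own z axis and vertical below 0.2 rad) or (x of tape_c_center in the frame of tray_in between -0.07 and 0.07 m and y of tape_c_center in the frame of tray_in between -0.06 and 0.06 m and z of tape_c_center in the frame of tray_in below 0.045 m and angle between tape_c_center's own z axis and vertical below 0.2 rad))), for 0.2 s.
At the end, for the whole second after the job is handed in: The tape measure whose button springs back stands upright (within 0.2 rad) on the floor of the tray, anywhere inside it, button up, released and at rest; the other two stand upright within 30 mm of where they were with their buttons at least 5 mm down (((x of tape_a_center in the frame of tray_in between -0.07 and 0.07 m and y of tape_a_center in the frame of tray_in between -0.06 and 0.06 m and z of tape_a_center in the frame of tray_in below 0.045 m and angle between tape_a_center's own z axis and vertical below 0.2 rad and value of joint each of lock_b, lock_c above 0.005 m and distance of each of tape_b_center, tape_c_center from where it was at the start of the episode below 0.03 m and angle between each of tape_b_center, tape_c_center's own z axis and vertical below 0.15 rad and value of joint lock_a below 0.003 m and linear speed of tape_a below 0.03 m/s) or (x of tape_b_center in the frame of tray_in between -0.07 and 0.07 m and y of tape_b_center in the frame of tray_in between -0.06 and 0.06 m and z of tape_b_center in the frame of tray_in below 0.045 m and angle between tape_b_center's own z axis and vertical below 0.2 rad and value of joint each of lock_a, lock_c above 0.005 m and distance of each of tape_a_center, tape_c_center from where it was at the start of the episode below 0.03 m and angle between each of tape_a_center, tape_c_center's own z axis and vertical below 0.15 rad and value of joint lock_b below 0.003 m and linear speed of tape_b below 0.03 m/s) or (x of tape_c_center in the frame of tray_in between -0.07 and 0.07 m and y of tape_c_center in the frame of tray_in between -0.06 and 0.06 m and z of tape_c_center in the frame of tray_in below 0.045 m and angle between tape_c_center's own z axis and vertical below 0.2 rad and value of joint each of lock_a, lock_b above 0.005 m and distance of each of tape_a_center, tape_b_center from where it was at the start of the episode below 0.03 m and angle between each of tape_a_center, tape_b_center's own z axis and vertical below 0.15 rad and value of joint lock_c below 0.003 m and linear speed of tape_c below 0.03 m/s))); the robot touches nothing.
It fails at once if a tape measure is let go in the air, 35 mm or more above the table ((height (world z) of tape_a_center above 0.07 m and contact force between the fingers and tape_a below 0.05 N) or (height (world z) of tape_b_center above 0.07 m and contact force between the fingers and tape_b below 0.05 N) or (height (world z) of tape_c_center above 0.07 m and contact force between the fingers and tape_c below 0.05 N)).
It fails at once if a tape measure is knocked over (angle between any of tape_a_center, tape_b_center, tape_c_center's own z axis and vertical above 0.9 rad).
It fails at once if another thing on the table is shifted by more than 40 mm (distance of any of chalk_reel_center, pencil, sanding_block, offcut, screw_jar from where it was at the start of the episode above 0.04 m).
It also fails if it takes over 58 s, if anything falls off the work surface, if the arm or the gripper's body presses on something with over 40 N, if the wrist force passes 120 N, or if a joint passes its speed limit or range.

## Robot

A 6-joint arm with a two-finger parallel gripper is mounted at the origin on the work surface. World frame = base frame: x ahead of the robot, y to its left, z up, the work surface at z = 0. Lengths are in mm, angles in degrees, forces in N, time in s.
With the tool pointing down it reaches from about 350 to 850 mm from the base axis. Payload 8.1 kg.
Tool frame: the origin (TCP) lies midway between the tips of the shut fingers; the grasp point (between the pads) lies 19 mm behind it (r.pinch_z is the distance from the TCP to the grasp point, in mm); z points along the fingers, y is the line along which they close (so a half turn about z gives the same grasp; the last joint's range is limited). The gripper opens to 85 mm and grips with 20 to 120 N. Pads are 22 mm wide; open, the fingers measure 114 mm over their backs; the gripper's body (76 mm by 85 mm) begins 54 mm behind the grasp point. The pads swing forward as they close: fully open they stand 13 mm farther back than shut.
Start: joints at [68.216, 7.471, 85.268, -0, 87.261, -4.893], TCP at [174.307, 574.127, 231.292] pointing down, gripper open.
Joint ranges: [-169.43, 169.43], [-51.17, 129.36], [1.28, 143.12], [-76.62, 256.62], [0, 156.53], [-152.29, 152.29]. Speed limits (degrees/s): [136.94, 136.94, 159.86, 180, 180, 180].

## Interface

Orientations are given as [roll, pitch, yaw] about the fixed x, y, z axes, in that order (R = Rz(yaw) Ry(pitch) Rx(roll)).
In Python, from bench import sensors, optics, job, r gives the robot as it stands.
- The arm moves only by the tool play_rows, never from a script. Its argument "motion" is a list that holds one entry, the list of rows, each a list of 6 numbers: the shift along the tool's x, y, z in cm, then the turn, a rotation vector about the tool's x, y, z in degrees. In form: [[[x, y, z, ax, ay, az], ...]]. A call has 1 to 5 rows; each row is the pose to reach, as a shift and turn from the pose commanded when the call began, along the tool's axes at that moment; what a row does not reach only later rows make up. A row lasts 1/10 s, in which the tool goes at most 50 mm and 8.59 degrees, less where a joint would pass 70% of its speed; a pose out of reach is approached as far as the arm can. A call with a gripper value outside its range is refused whole. "jaw" is the opening, from 0 (shut) to 1 (fully open), set as the call begins (left out, the last holds). The fingers move at their own pace and stop on an object; "squeeze" is the grip in N (left out, the last holds). Time passes only in rows, so rows that repeat a pose let the fingers close. It gives the time, the measured TCP pose, the force, the opening and the grip force at its end, in the units of the state.
- sensors.sense(): the state, without advancing time (a new reading comes with each control period).
- optics.snapshot(name): name is "scene" or "top" or "wrist"; returns a dict with "pixels" (420x560x3 uint8, red, green, blue), "mtx" (3x3 intrinsics, pixels), "k1" (the pictures are not rectified: a ray, as slopes to the right and down, at radius r is drawn at 1 + k1 r^2 times it, then the intrinsics apply), "R" (3x3) and "t" (3): a world point X has camera coordinates R X + t; the wrist camera has in their place "T_tool_cam" (4x4, takes a point from camera to tool coordinates, whose origin is the TCP and whose axes are the flange's). Camera axes: x right, y down, z forward; pixel columns grow to the right and rows downward; lengths in mm; the calibration is good to about 2 mm. A picture is of the moment at which its call begins: read the wrist's pose just before it. There is no depth.
- job.hand_in(): hands the job in; it is judged then, once.
The state is a dict: "time": time; "joint_pos": joint angles; "qd": joint speeds; "joint_efforts": joint torques, N m; "tool_pos": TCP position; "tcp_rot": TCP orientation; "ft_force": force on the tool from outside, world axes, zero at the start; "wrist_torque": the same for the moment, N m; "finger_gap": finger opening in mm; "grip_force": force on a finger pad.
Only numpy, scipy, OpenCV 4.12 (cv2) and the standard library are available. Lean on these libraries where they do the work, as an engineer would, in place of code of your own. Each camera call takes 0.05 s, during which the arm holds its last target. There are 200 camera calls.

## Working session

There is one attempt and no reset: what is moved stays moved. The work goes in short steps, Python scripts to look and compute and a tool call to move; the robot and the scene stay as the last step left them, time stands still between calls to the robot, and variables do not carry over. Pictures are saved under pics/ and viewed, at most 10 in all, crops included, and the job is handed in when it is done.

Besides the shell and the picture viewer there is one more tool, called after "Request:" as name([rows], argument=value, ...), one row to a line, values as JSON. play_rows: Moves the arm, as the interface text tells. Its arguments: {"type":"object","properties":{"motion":{"type":"array","items":{"type":"array","items":{"type":"array","items":{"type":"number"}}}},"jaw":{"type":"number"},"squeeze":{"type":"number"}},"required":["motion"]}

```bash
mkdir -p pics; ls
cat > h.py <<'E'
import numpy as np, cv2
from bench import sensors, optics, job, r
def snap(n,f):
    d=optics.snapshot(n); cv2.imwrite('pics/'+f,cv2.cvtColor(d['pixels'],cv2.COLOR_RGB2BGR)); np.save('pics/'+f+'.npy',d,allow_pickle=True); return d
def load(f): return np.load('pics/'+f+'.npy',allow_pickle=True).item()
def ray(d,uv):
    K=np.array(d['mtx'],float); p=np.linalg.solve(K,[uv[0],uv[1],1.])[:2]; s=p.copy()
    for _ in range(30): s=p/(1+d['k1']*(s@s))
    R=np.array(d['R']);t=np.array(d['t']); return -R.T@t, R.T@np.array([s[0],s[1],1.])
def onz(d,uv,z):
    o,v=ray(d,uv); return o+v*(z-o[2])/v[2]
def proj(d,X):
    c=np.array(d['R'])@np.array(X,float)+np.array(d['t']); s=c[:2]/c[2]; s=s*(1+d['k1']*(s@s)); return (np.array(d['mtx'])@[s[0],s[1],1])[:2]
E
python3 -c "
from h import *
snap('top','top0.png');snap('scene','scene0.png');print(sensors.sense()['tool_pos'],sensors.sense()['tcp_rot'],sensors.sense()['time'])
for n in('top0.png','scene0.png'):
  d=load(n);print(d['mtx'],d['k1'],-np.array(d['R']).T@d['t'])"
```

```text
pics
[174.11859578 573.64584562 230.3147603 ] [-1.79900924e+02 -8.50444663e-03  1.63107740e+02] 0.1
[[384.01197311   0.         271.11041267]
 [  0.         384.01197311 206.44629565]
 [  0.           0.           1.        ]] -0.04115513638117586 [438.10601232  14.92838941 802.90107979]
[[528.03114421   0.         273.11247626]
 [  0.         528.03114421 212.78910657]
 [  0.           0.           1.        ]] -0.2112024162644729 [1222.42688514 -414.83669749 1056.55447574]
```

View pics/top0.png

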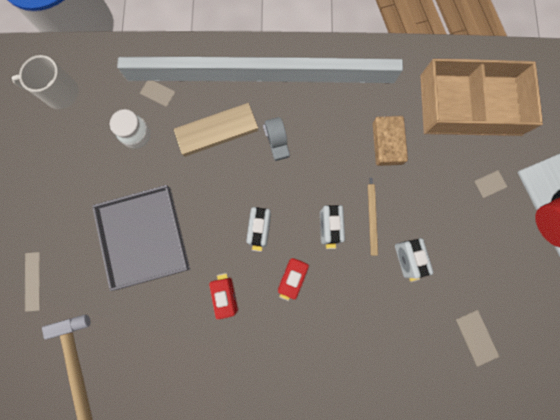

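View pics/scene0.png

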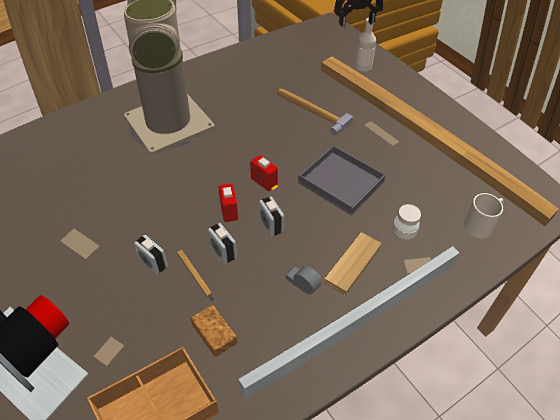

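The top view shows the three metal tapes at about (258,228), (332,224) and (414,260), with the tray at (141,237). The red look-alikes are at (222,298) and (293,279).

```bash
python3 -c "
from h import *
d=load('top0.png');im=cv2.imread('pics/top0.png')
cv2.imwrite('pics/crop.png',cv2.resize(im[190:300,235:445],None,fx=3.8,fy=3.8,interpolation=cv2.INTER_CUBIC))
print(onz(d,(280,210),0))
hsv=cv2.cvtColor(im,cv2.COLOR_BGR2HSV)
for x0,y0,x1,y1 in [(240,200,275,255),(312,198,350,250),(390,230,440,285)]:
  for name,m,z in [('white',(im.min(2)>215),80),('yellow',(hsv[...,1]>120)&(hsv[...,0]>15)&(hsv[...,0]<35),2),('black',im.max(2)<40,70)]:
    s=np.zeros(m.shape,np.uint8);s[y0:y1,x0:x1]=m[y0:y1,x0:x1]
    n,l,st,c=cv2.connectedComponentsWithStats(s)
    for i in range(1,n):
      if st[i,4]>8:
        print(name,st[i],c[i].round(1),onz(d,c[i],z).round(1), cv2.minAreaRect(np.argwhere(l==i)[:,::-1].astype(np.float32)))
cn=[(166,188),(187,268),(110,287),(95,206)]
for p in cn: print(onz(d,p,30).round())
"
```

```text
[557.08028098   2.54990713   0.        ]
yellow [252 245  10   5  39] [256.8 247.1] [478.3  50.1   2. ] ((256.5, 247.0), (4.0, 9.0), 90.0)
black [253 242   7   3  10] [255.9 243.4] [481.8  48.9  70. ] ((255.94598388671875, 243.32432556152344), (6.247161388397217, 1.6439898014068604), 9.462323188781738)
yellow [326 243  10   5  37] [330.5 245. ] [ 484.6 -103.1    2. ] ((330.5, 245.0), (4.0, 9.0), 90.0)
black [331 239   8   4  15] [334.8 241. ] [ 488.3 -101.4   70. ] ((334.56756591796875, 240.90541076660156), (2.6303837299346924, 7.39795446395874), 80.53767395019531)
[596. 239.  30.]
[433. 187.  30.]
[393. 340.  30.]
[556. 384.  30.]
```

View pics/crop.png

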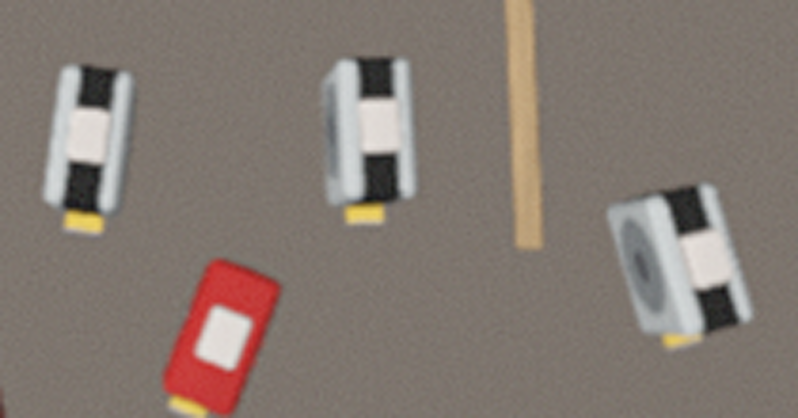

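The crop shows each white button centred on its black band. At 3.8x they are at roughly (90,136), (379,126) and (707,259), with the yellow hook at the near (-x) end. I'll measure the bands and buttons now.

```bash
python3 -c "
from h import *
d=load('top0.png');im=cv2.imread('pics/top0.png').astype(int)
for x0,y0,x1,y1 in [(240,200,275,247),(312,198,350,244),(390,230,440,285)]:
  out=[]
  for name,m,z in [('btn',(im.min(2)>195)&(im[...,2]-im[...,0]>3),80),('blk',im.max(2)<58,70)]:
    s=np.zeros(m.shape,np.uint8);s[y0:y1,x0:x1]=m[y0:y1,x0:x1]
    n,l,st,c=cv2.connectedComponentsWithStats(s)
    for i in range(1,n):
      if st[i,4]>15: print(name,st[i],c[i].round(1),onz(d,c[i],z).round(1))
    P=np.array([onz(d,p[::-1],z)[:2] for p in np.argwhere(s)])
    R=cv2.minAreaRect(P.astype(np.float32)); print(name,'rect',R)
"
```

```text
btn [253 219  11  13 120] [257.5 225. ] [516.  46.  80.]
btn rect ((516.036376953125, 45.141883850097656), (22.81698226928711, 18.926454544067383), 0.7409626245498657)
blk [256 208   9  10  69] [259.9 212.4] [541.4  42.4  70. ]
blk [252 233   9  12  82] [256.2 238.8] [490.6  48.4  70. ]
blk rect ((515.1288452148438, 45.3177490234375), (13.936979293823242, 70.72234344482422), 83.04891967773438)
btn [329 217  12  13 129] [334.2 222.6] [522.4 -99.   80. ]
btn rect ((522.1979370117188, -99.22157287597656), (23.164762496948242, 20.040254592895508), 4.920045852661133)
blk [330 206   8   9  62] [333.5 209.9] [548.2 -99.6  70. ]
blk [331 231   8  12  84] [334.9 236.5] [ 496.9 -101.7   70. ]
blk rect ((521.1173095703125, -100.46227264404297), (69.53770446777344, 14.040968894958496), 1.164827823638916)
btn [414 251  14  14 135] [420.7 257.6] [ 458.4 -261.    80. ]
btn rect ((458.4898681640625, -260.96533203125), (23.245851516723633, 20.06730842590332), 16.438037872314453)
blk [410 239  11  12  74] [415.3 244.6] [ 483.1 -255.5   70. ]
blk [419 266  10  11  70] [423.3 270.7] [ 433.9 -268.7   70. ]
blk rect ((458.84698486328125, -261.76513671875), (69.20248413085938, 14.492180824279785), 15.61430549621582)
```

```bash
cat > go.py <<'E'
import sys
from h import *
from scipy.spatial.transform import Rotation as Ro
x,y,z,yaw=map(float,sys.argv[1:5])
s=sensors.sense(); R=Ro.from_euler('xyz',s['tcp_rot'],degrees=True)
d=R.inv().apply(np.array([x,y,z])-s['tool_pos'])/10
rv=(R.inv()*Ro.from_euler('xyz',[180,0,yaw],degrees=True)).as_rotvec(degrees=True)
print(s['time'],np.round(s['tool_pos'],1),np.round(s['tcp_rot'],2),'F',np.round(s['ft_force'],1),'gap',round(s['finger_gap'],1),'j',np.round(s['joint_pos'],1)); print('row',d.round(2),rv.round(2))
E
python3 go.py 516 45.5 110 173
```

```text
0.1 [174.1 573.6 230.3] [-1.7990e+02 -1.0000e-02  1.6311e+02] F [ 0.2  0.6 -0. ] gap 85.3 j [68.2  7.5 85.3  0.  87.3 -4.9]
row [-48.06 -40.58  12.09] [-0.1  -0.02 -9.89]
```

Request:
play_rows([
  [[-3.2, -2.7, 0, 0, 0, 0], [-6.4, -5.4, 0, 0, 0, 0], [-9.6, -8.1, 0, 0, 0, 0], [-12.8, -10.8, 0, 0, 0, 0], [-16, -13.5, 0, 0, 0, 0]],
], jaw=0, squeeze=30)

```text
time: 0.6
tool_pos: [288.6, 396.8, 230.8]
tcp_rot: [-180.0, -0.0, 163.1]
ft_force: [1.6, 0.8, 0.7]
finger_gap: 12.3
grip_force: 0.0
```

Request:
play_rows([
  [[-3.2, -2.7, 0, 0, 0, 0], [-6.4, -5.4, 0, 0, 0, 0], [-9.6, -8.1, 0, 0, 0, 0], [-12.8, -10.8, 0, 0, 0, 0], [-16, -13.5, 0, 0, 0, 0]],
])

```text
time: 1.1
tool_pos: [402.4, 221.2, 231.0]
tcp_rot: [-180.0, -0.0, 163.1]
ft_force: [0.9, 0.4, 0.3]
finger_gap: 0.3
grip_force: 0.0
```

Request:
play_rows([
  [[-3.2, -2.7, 2, 0, 0, -2], [-6.4, -5.4, 4, 0, 0, -4], [-9.6, -8.1, 6, 0, 0, -6], [-12.8, -10.8, 8, 0, 0, -8], [-16, -13.5, 10, 0, 0, -9.9]],
])

```text
time: 1.6
tool_pos: [516.3, 45.5, 130.2]
tcp_rot: [180.0, -0.0, 173.1]
ft_force: [0.4, 0.3, -0.5]
finger_gap: -0.1
grip_force: 0.0
```

Request:
play_rows([
  [[0, 0, 0, 0, 0, 0], [0, 0, 0, 0, 0, 0]],
])

```text
time: 1.8
tool_pos: [515.2, 46.4, 130.0]
tcp_rot: [-180.0, -0.2, 172.9]
ft_force: [-0.5, 0.5, -0.3]
finger_gap: -0.3
grip_force: 0.0
```

```bash
python3 go.py 516 45.5 81 173; python3 -c "
from h import *
d=snap('wrist','w1.png');print(d['T_tool_cam'],d['mtx'],d['k1'])"
```

```text
1.8 [515.2  46.4 130. ] [-1.8000e+02 -1.6000e-01  1.7286e+02] F [-0.5  0.5 -0.3] gap -0.3 j [ -0.5  -1.1 104.9   0.   76.3 -83.4]
row [-0.1  -0.08  4.9 ] [-0.   -0.16 -0.14]
[[ 8.71463753e-04 -9.65440241e-01 -2.60623064e-01  6.68494095e+01]
 [ 9.99999481e-01  9.79049533e-04 -2.82977708e-04 -1.01379027e-01]
 [ 5.28360955e-04 -2.60622682e-01  9.65440593e-01 -1.43552062e+02]
 [ 0.00000000e+00  0.00000000e+00  0.00000000e+00  1.00000000e+00]] [[324.31724945   0.         281.63136752]
 [  0.         324.31724945 210.68629182]
 [  0.           0.           1.        ]] -0.031069311490834077
```

View pics/w1.png

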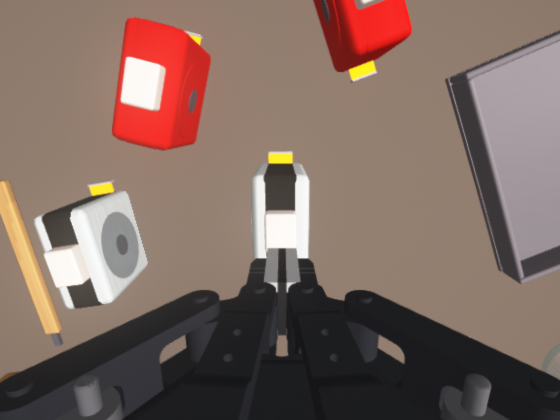

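The wrist view shows the tape straight under the fingers and aligned, with its button at about (281,228). I'll press it now.

Request:
play_rows([
  [[-0.05, 0, 2.5, 0, 0, 0], [-0.05, 0, 4.5, 0, 0, 0], [-0.05, 0, 5.0, 0, 0, 0], [-0.05, 0, 5.2, 0, 0, 0], [-0.05, 0, 5.4, 0, 0, 0]],
])

```text
time: 2.35
tool_pos: [517.1, 47.8, 78.8]
tcp_rot: [180.0, 0.1, 173.1]
ft_force: [-1.1, 0.0, 3.1]
finger_gap: 0.0
grip_force: 1.2
```

Request:
play_rows([
  [[0, 0, 0.15, 0, 0, 0], [0, 0, 0.25, 0, 0, 0], [0, 0, 0.3, 0, 0, 0], [0, 0, 0.3, 0, 0, 0]],
])

```text
time: 2.75
tool_pos: [517.1, 47.1, 74.9]
tcp_rot: [180.0, 0.1, 173.0]
ft_force: [0.1, 1.6, 3.1]
finger_gap: 0.1
grip_force: 1.6
```

Request:
play_rows([
  [[0, 0, 0.1, 0, 0, 0], [0, 0, 0.1, 0, 0, 0]],
])

```text
time: 2.95
tool_pos: [517.0, 47.1, 73.6]
tcp_rot: [180.0, 0.1, 173.0]
ft_force: [1.6, 1.2, 4.6]
finger_gap: -0.0
grip_force: 1.8
```

Request:
play_rows([
  [[0, 0, 0.05, 0, 0, 0], [0, 0, 0.1, 0, 0, 0], [0, 0, 0.1, 0, 0, 0]],
])

```text
time: 3.25
tool_pos: [517.1, 47.3, 73.1]
tcp_rot: [180.0, 0.1, 173.0]
ft_force: [0.7, 2.5, 7.5]
finger_gap: -0.1
grip_force: 3.9
```

Request:
play_rows([
  [[0, 0, 0.1, 0, 0, 0], [0, 0, 0.1, 0, 0, 0]],
])

```text
time: 3.45
tool_pos: [517.2, 47.5, 72.9]
tcp_rot: [179.9, 0.1, 173.0]
ft_force: [-2.7, 3.9, 15.2]
finger_gap: -0.6
grip_force: 7.3
```

Request:
play_rows([
  [[0, 0, -1, 0, 0, 0], [0, 0, -4, 0, 0, 0], [0, 0, -5.8, 0, 0, 0], [0, 0, -5.8, 0, 0, 0]],
])

```text
time: 3.85
tool_pos: [518.1, 46.7, 132.1]
tcp_rot: [-180.0, 0.2, 173.0]
ft_force: [1.2, -0.7, 0.8]
finger_gap: -0.0
grip_force: 0.0
```

```bash
python3 go.py 522 -99.5 130 182; python3 -c "
from h import *
d=snap('wrist','w2.png');a=cv2.imread('pics/w1.png')[130:270,230:330];b=cv2.imread('pics/w2.png')[130:270,230:330]
cv2.imwrite('pics/w12.png',cv2.resize(np.hstack([a,b]),None,fx=4,fy=4))"
```

```text
3.85 [518.1  46.7 132.1] [-180.      0.24  173.  ] F [ 1.2 -0.7  0.8] gap -0.0 j [ -0.5  -1.1 104.7  -0.   76.1 -83.5]
row [ -2.17 -14.47   0.22] [-0.02  0.24 -9.  ]
```

View pics/w12.png

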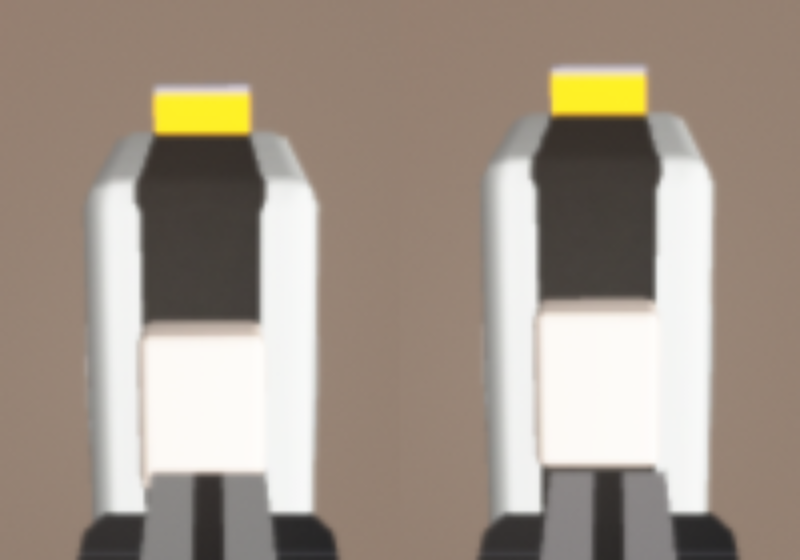

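The pictures before and after don't settle whether the button stayed down, so I'll probe it by touch. Force at z ≈ 76 means it popped up.

Request:
play_rows([
  [[0, 0, 2.5, 0, 0, 0], [0, 0, 4.5, 0, 0, 0], [0, 0, 5.0, 0, 0, 0], [0, 0, 5.2, 0, 0, 0], [0, 0, 5.2, 0, 0, 0]],
])

```text
time: 4.4
tool_pos: [515.8, 47.0, 77.0]
tcp_rot: [-180.0, -0.1, 173.0]
ft_force: [-1.1, -0.2, 1.7]
finger_gap: -0.0
grip_force: 1.0
```

Request:
play_rows([
  [[0, 0, 0, 0, 0, 0], [0, 0, 0, 0, 0, 0]],
])

```text
time: 4.6
tool_pos: [516.8, 47.0, 78.0]
tcp_rot: [180.0, 0.1, 173.0]
ft_force: [-0.8, -0.1, 2.5]
finger_gap: -0.1
grip_force: 1.1
```

Request:
play_rows([
  [[0, 0, 0.15, 0, 0, 0], [0, 0, 0.3, 0, 0, 0], [0, 0, 0.3, 0, 0, 0]],
])

```text
time: 4.9
tool_pos: [516.7, 47.1, 74.5]
tcp_rot: [180.0, 0.0, 173.0]
ft_force: [-0.3, -0.3, 2.7]
finger_gap: 0.3
grip_force: 1.6
```

Request:
play_rows([
  [[0, 0, 0.3, 0, 0, 0], [0, 0, 0.3, 0, 0, 0]],
])

```text
time: 5.1
tool_pos: [517.1, 47.1, 72.9]
tcp_rot: [180.0, 0.1, 173.0]
ft_force: [-6.9, -1.5, 14.8]
finger_gap: -0.1
grip_force: 7.6
```

Request:
play_rows([
  [[0, 0, -1, 0, 0, 0], [0, 0, -4, 0, 0, 0], [0, 0, -6, 0, 0, 0], [0, 0, -6, 0, 0, 0]],
])

```text
time: 5.5
tool_pos: [518.9, 47.1, 134.8]
tcp_rot: [180.0, 0.3, 173.0]
ft_force: [0.5, -0.5, 0.9]
finger_gap: -0.1
grip_force: 0.0
```

```bash
python3 go.py 522 -99.5 130 182
```

```text
5.5 [518.9  47.1 134.8] [179.96   0.35 173.01] F [ 0.5 -0.5  0.9] gap -0.1 j [ -0.5  -1.2 104.6   0.   76.3 -83.5]
row [ -2.09 -14.51   0.48] [ 0.02  0.35 -8.99]
```

The probe pressed against the button again at z ≈ 78, so tape A's lock has failed. Next is the middle tape.

Request:
play_rows([
  [[-0.5, -3.5, 0, 0, 0, -2], [-1, -7, 0, 0, 0, -4], [-1.5, -10.5, 0, 0, 0, -7], [-2.2, -14.4, 0, 0, 0, -9], [-2.2, -14.4, 0, 0, 0, -9]],
])

```text
time: 6.0
tool_pos: [520.3, -102.5, 130.4]
tcp_rot: [-179.9, -0.0, -178.1]
ft_force: [-0.1, 0.2, -0.1]
finger_gap: -0.1
grip_force: 0.0
```

Request:
play_rows([
  [[0, 0, 0, 0, 0, 0], [0, 0, 0, 0, 0, 0], [0, 0, 0, 0, 0, 0]],
])

```text
time: 6.3
tool_pos: [520.6, -97.4, 130.9]
tcp_rot: [180.0, -0.0, -177.9]
ft_force: [0.6, 0.2, 1.3]
finger_gap: 0.1
grip_force: 0.0
```

```bash
python3 go.py 522 -99.5 76 182
```

```text
6.3 [520.6 -97.4 130.9] [ 1.7997e+02 -3.0000e-02 -1.7793e+02] F [0.6 0.2 1.3] gap 0.1 j [ -16.2    0.7  103.1    0.    76.3 -108.2]
row [-0.14 -0.22  5.49] [ 0.03 -0.03  0.07]
```

Request:
play_rows([
  [[-0.1, -0.15, 2.5, 0, 0, 0], [-0.1, -0.15, 4.5, 0, 0, 0], [-0.1, -0.15, 5.1, 0, 0, 0], [-0.1, -0.15, 5.3, 0, 0, 0], [-0.1, -0.15, 5.5, 0, 0, 0]],
])

```text
time: 6.8
tool_pos: [522.2, -99.6, 77.1]
tcp_rot: [-180.0, 0.0, -178.0]
ft_force: [-3.1, 0.7, 3.8]
finger_gap: 0.1
grip_force: 1.7
```

Request:
play_rows([
  [[0, 0, 0.15, 0, 0, 0], [0, 0, 0.3, 0, 0, 0], [0, 0, 0.4, 0, 0, 0], [0, 0, 0.5, 0, 0, 0], [0, 0, 0.5, 0, 0, 0]],
])

```text
time: 7.3
tool_pos: [522.5, -100.0, 73.1]
tcp_rot: [-180.0, 0.1, -178.0]
ft_force: [-6.1, 3.9, 14.2]
finger_gap: 0.1
grip_force: 7.2
```

Request:
play_rows([
  [[0, 0, -1.0, 0, 0, 0], [0, 0, -1.5, 0, 0, 0], [0, 0, -0.8, 0, 0, 0], [0, 0, -0.5, 0, 0, 0], [0, 0, -0.5, 0, 0, 0]],
])

```text
time: 7.8
tool_pos: [520.8, -99.8, 74.8]
tcp_rot: [180.0, -0.1, -178.0]
ft_force: [0.3, -0.6, -0.0]
finger_gap: -0.1
grip_force: 0.0
```

Request:
play_rows([
  [[0, 0, 0, 0, 0, 0]],
])

```text
time: 7.9
tool_pos: [521.2, -99.9, 75.5]
tcp_rot: [180.0, -0.1, -178.0]
ft_force: [0.0, 0.4, -0.4]
finger_gap: 0.1
grip_force: 0.0
```

No force at 75.5, so tape B stayed down and is sound. I'll lift and go to tape C.

Request:
play_rows([
  [[0, 0, -3, 0, 0, 0], [0.5, -1, -5.4, 0, 0, -2], [2, -5, -5.4, 0, 0, -5], [3.5, -9, -5.4, 0, 0, -8], [5.2, -12.5, -5.4, 0, 0, -11]],
])

```text
time: 8.4
tool_pos: [474.0, -228.3, 130.7]
tcp_rot: [-179.9, 0.0, -166.8]
ft_force: [0.6, -0.3, 0.6]
finger_gap: -0.1
grip_force: 0.0
```

Request:
play_rows([
  [[1.03, -3.48, 0, 0, 0, -2.5], [1.03, -3.48, 0, 0, 0, -2.5], [1.03, -3.48, 0, 0, 0, -2.5], [1.03, -3.48, 0, 0, 0, -2.5]],
])

```text
time: 8.8
tool_pos: [472.0, -262.2, 130.0]
tcp_rot: [180.0, -0.0, -164.5]
ft_force: [0.9, 0.3, 0.8]
finger_gap: 0.0
grip_force: 0.0
```

```bash
python3 go.py 458.5 -261 76 195.5
```

```text
8.8 [ 472.  -262.2  130. ] [ 1.7996e+02 -1.0000e-02 -1.6450e+02] F [0.9 0.3 0.8] gap 0.0 j [ -34.5    2.4  101.5    0.    76.2 -140. ]
row [1.27 0.47 5.4 ] [ 0.04 -0.01  0.  ]
```

Request:
play_rows([
  [[1.27, 0.47, 2.5, 0, 0, 0], [1.27, 0.47, 4.2, 0, 0, 0], [1.27, 0.47, 5.0, 0, 0, 0], [1.27, 0.47, 5.2, 0, 0, 0], [1.27, 0.47, 5.4, 0, 0, 0]],
])

```text
time: 9.3
tool_pos: [459.0, -261.6, 77.0]
tcp_rot: [-180.0, 0.0, -164.4]
ft_force: [-2.1, 1.0, 3.2]
finger_gap: 0.5
grip_force: 1.7
```

Request:
play_rows([
  [[0, 0, 0.15, 0, 0, 0], [0, 0, 0.3, 0, 0, 0], [0, 0, 0.4, 0, 0, 0], [0, 0, 0.5, 0, 0, 0], [0, 0, 0.5, 0, 0, 0]],
])

```text
time: 9.8
tool_pos: [459.2, -262.7, 73.8]
tcp_rot: [-179.9, 0.0, -164.5]
ft_force: [-8.2, 3.5, 18.4]
finger_gap: 0.1
grip_force: 9.4
```

Request:
play_rows([
  [[0, 0, -1.0, 0, 0, 0], [0, 0, -1.5, 0, 0, 0], [0, 0, -0.8, 0, 0, 0], [0, 0, -0.5, 0, 0, 0], [0, 0, -0.5, 0, 0, 0]],
])

```text
time: 10.3
tool_pos: [457.6, -261.2, 74.7]
tcp_rot: [179.9, -0.1, -164.5]
ft_force: [0.1, -0.0, 0.4]
finger_gap: -0.3
grip_force: 0.0
```

Request:
play_rows([
  [[0, 0, 0, 0, 0, 0]],
])

```text
time: 10.4
tool_pos: [458.0, -261.5, 75.5]
tcp_rot: [179.9, -0.1, -164.5]
ft_force: [-0.1, 0.4, 0.2]
finger_gap: -0.2
grip_force: 0.0
```

Tape C is sound too, so tape A is the one to move. I'll lift, open the jaw and go back over A.

Request:
play_rows([
  [[0, 0, -4, 0, 0, 0], [0, 1, -7.5, 0, 0, 2], [-2, 5, -7.5, 0, 0, 5], [-4, 9, -7.5, 0, 0, 9], [-6, 13, -7.5, 0, 0, 12.5]],
], jaw=1)

```text
time: 10.9
tool_pos: [481.8, -119.4, 151.7]
tcp_rot: [-180.0, 0.1, -177.2]
ft_force: [0.4, 0.3, -0.3]
finger_gap: 72.2
grip_force: 0.0
```

```bash
python3 go.py 516 46 150 173
```

```text
10.9 [ 481.8 -119.4  151.7] [-1.7998e+02  6.0000e-02 -1.7723e+02] F [ 0.4  0.3 -0.3] gap 72.2 j [ -19.8   -5.8  107.1    0.    78.6 -112.6]
row [-4.22 16.36  0.17] [-0.01  0.06  9.77]
```

Request:
play_rows([
  [[-1, 4, 0, 0, 0, 2.5], [-2, 8, 0, 0, 0, 5], [-3, 12, 0, 0, 0, 7.5], [-4.2, 16, 0, 0, 0, 9.8], [-4.2, 16.3, 0, 0, 0, 9.8]],
])

```text
time: 11.4
tool_pos: [515.4, 48.8, 151.3]
tcp_rot: [179.9, 0.0, 173.4]
ft_force: [-0.5, -0.6, -0.0]
finger_gap: 85.4
grip_force: 0.0
```

Request:
play_rows([
  [[0, 0, 0, 0, 0, 0], [0, 0, 0, 0, 0, 0], [0, 0, 0, 0, 0, 0]],
])

```text
time: 11.7
tool_pos: [514.8, 43.3, 151.2]
tcp_rot: [-180.0, -0.0, 173.1]
ft_force: [0.6, -0.3, -0.2]
finger_gap: 85.3
grip_force: 0.0
```

```bash
python3 go.py 516 46 30 173; python3 -c "
from h import *
snap('wrist','w3.png')"
```

```text
11.7 [514.8  43.3 151.2] [-1.7998e+02 -1.0000e-02  1.7314e+02] F [ 0.6 -0.3 -0.2] gap 85.3 j [ -0.9  -2.4 104.   -0.   78.5 -84. ]
row [-0.09  0.29 12.12] [-0.02 -0.01  0.14]
```

View pics/w3.png

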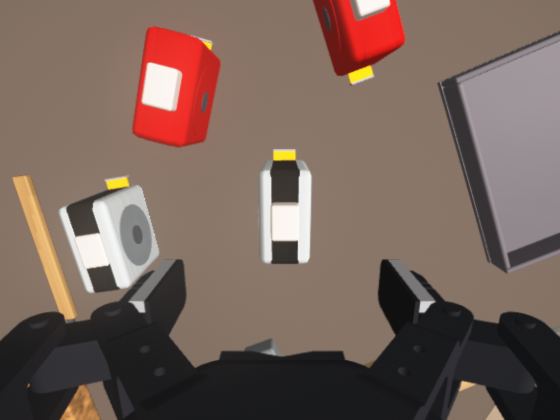

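Tape A is between the open fingers, about 3 px right of centre. I'll correct sideways, descend and grip.

Request:
play_rows([
  [[-0.1, 0.26, 3, 0, 0, 0], [-0.1, 0.26, 6, 0, 0, 0], [-0.1, 0.26, 9, 0, 0, 0], [-0.1, 0.26, 11.5, 0, 0, 0], [-0.1, 0.26, 12.6, 0, 0, 0]],
])

```text
time: 12.25
tool_pos: [514.2, 46.0, 22.6]
tcp_rot: [-180.0, -0.2, 173.1]
ft_force: [-0.6, -0.3, -0.8]
finger_gap: 85.6
grip_force: 0.0
```

Request:
play_rows([
  [[0, 0, 0, 0, 0, 0], [0, 0, 0, 0, 0, 0], [0, 0, 0, 0, 0, 0], [0, 0, 0, 0, 0, 0], [0, 0, 0, 0, 0, 0]],
], jaw=0, squeeze=30)

```text
time: 12.75
tool_pos: [517.9, 46.7, 27.2]
tcp_rot: [180.0, 0.2, 173.2]
ft_force: [-1.0, -1.8, 8.2]
finger_gap: 37.6
grip_force: 31.5
```

Request:
play_rows([
  [[0, 0, 0, 0, 0, 0], [0, 0, 0, 0, 0, 0], [0, 0, 0, 0, 0, 0]],
])

```text
time: 13.05
tool_pos: [517.9, 46.7, 27.2]
tcp_rot: [180.0, 0.2, 173.2]
ft_force: [-1.1, -2.2, 7.6]
finger_gap: 37.3
grip_force: 31.5
```

```bash
python3 go.py 494 287 90 196.5; python3 -c "
from h import *
d=load('top0.png');im=cv2.imread('pics/top0.png').astype(int)
m=((im[...,0]-im[...,2]>2)&(im.max(2)>60)&(im.max(2)<120)).astype(np.uint8)
s=np.zeros_like(m);s[175:300,85:195]=m[175:300,85:195]
n,l,st,c=cv2.connectedComponentsWithStats(s);i=1+st[1:,4].argmax();print(st[i],c[i],onz(d,c[i],5))
P=np.array([onz(d,p[::-1],5)[:2] for p in np.argwhere(l==i)],np.float32);print(cv2.minAreaRect(P))
for T in [(494,287)]:
  e=np.deg2rad(16.5);A=np.array([np.cos(e),np.sin(e)]);B=np.array([-A[1],A[0]])
  b=cv2.imread('pics/top0.png')
  for a,c_ in [(1,1),(1,-1),(-1,-1),(-1,1)]:
    q=np.array(T)+A*85*a+B*75*c_;u=proj(d,[*q,5]);cv2.circle(b,tuple(int(round(v)) for v in u),1,(0,255,0),-1)
  cv2.imwrite('pics/tray.png',cv2.resize(b[170:300,80:200],None,fx=4,fy=4))
"
```

```text
13.05 [517.9  46.7  27.2] [180.     0.19 173.21] F [-1.1 -2.2  7.6] gap 37.3 j [ -0.5   6.6 108.7  -0.   64.4 -83.7]
row [ 5.19 23.58 -6.29] [ -0.04   0.19 -23.29]
[100 204   4   4   8] [101.625 205.5  ] [561.14448768 381.94507301   5.        ]
((561.1429443359375, 382.21649169921875), (6.327517986297607, 6.48933744430542), 4.724937915802002)
```

View pics/tray.png

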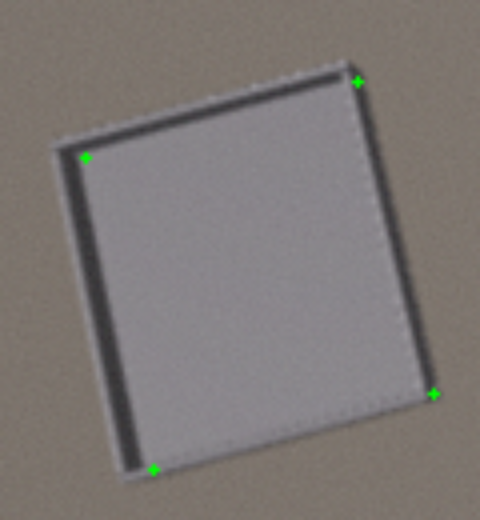

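The projected floor corners (green) sit about 2 px right of the real ones, so the tray centre is near (493,291). I'll lift and carry the tape there.

Request:
play_rows([
  [[0, 0, -1, 0, 0, 0], [0, 0, -3, 0, 0, 0], [0, 0, -5, 0, 0, 0], [0, 0, -7, 0, 0, 0], [0, 0, -7.5, 0, 0, 0]],
], squeeze=40)

```text
time: 13.55
tool_pos: [517.9, 47.1, 103.4]
tcp_rot: [180.0, 0.2, 173.2]
ft_force: [0.4, 0.4, -2.1]
finger_gap: 37.9
grip_force: 40.7
```

Request:
play_rows([
  [[0.5, 2, 0, 0, 0, -2], [1.1, 5, 0, 0, 0, -5], [1.7, 8, 0, 0, 0, -8], [2.3, 11, 0, 0, 0, -10.5], [2.8, 13, 0, 0, 0, -12]],
])

```text
time: 14.05
tool_pos: [502.9, 181.1, 99.7]
tcp_rot: [180.0, -0.1, -174.6]
ft_force: [0.1, -0.3, -2.3]
finger_gap: 37.7
grip_force: 40.9
```

```bash
python3 go.py 493 291 100 196.5
```

```text
14.05 [502.9 181.1  99.7] [ 1.7998e+02 -5.0000e-02 -1.7464e+02] F [ 0.1 -0.3 -2.3] gap 37.7 j [ 14.3   3.4 103.8   0.   72.9 -81.1]
row [-0.04 11.03 -0.03] [  0.03  -0.05 -11.14]
```

Request:
play_rows([
  [[0, 3, 0, 0, 0, -3], [0, 6, 0, 0, 0, -6], [0, 9, 0, 0, 0, -9], [0, 11, 0, 0, 0, -11.2], [0, 11, 0, 0, 0, -11.2]],
])

```text
time: 14.55
tool_pos: [492.7, 291.2, 99.7]
tcp_rot: [180.0, -0.0, -163.4]
ft_force: [0.6, -1.2, -2.0]
finger_gap: 37.6
grip_force: 41.0
```

Request:
play_rows([
  [[0, 0, 1.5, 0, 0, 0], [0, 0, 3, 0, 0, 0], [0, 0, 4.5, 0, 0, 0], [0, 0, 5.5, 0, 0, 0], [0, 0, 5.5, 0, 0, 0]],
])

```text
time: 15.05
tool_pos: [492.0, 287.4, 42.3]
tcp_rot: [-180.0, -0.3, -163.6]
ft_force: [-0.9, 0.7, -2.2]
finger_gap: 37.7
grip_force: 41.0
```

```bash
python3 go.py 493 291 32 196.5; python3 -c "
from h import *
snap('top','top4.png');im=cv2.imread('pics/top4.png');cv2.imwrite('pics/top4c.png',cv2.resize(im[140:320,60:300],None,fx=3,fy=3))"
```

```text
15.05 [492.  287.4  42.3] [-179.95   -0.27 -163.64] F [-0.9  0.7 -2.2] gap 37.7 j [ 25.1  13.   99.8  -0.   67.5 -81.2]
row [-0.2   0.32  1.03] [-0.05 -0.27 -0.14]
```

View pics/top4c.png

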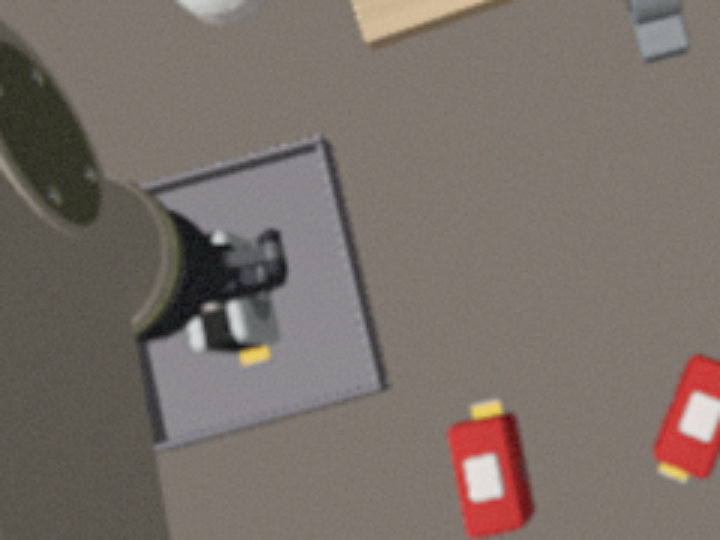

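The tape is held upright over the tray's centre. I'll lower it slowly to contact.

Request:
play_rows([
  [[0, 0, 0.3, 0, 0, 0], [0, 0, 0.6, 0, 0, 0], [0, 0, 0.8, 0, 0, 0], [0, 0, 0.9, 0, 0, 0], [0, 0, 0.9, 0, 0, 0]],
])

```text
time: 15.6
tool_pos: [493.8, 288.9, 36.3]
tcp_rot: [-180.0, -0.0, -163.6]
ft_force: [-0.3, 0.2, -2.2]
finger_gap: 37.7
grip_force: 41.0
```

Request:
play_rows([
  [[0, 0, 0.05, 0, 0, 0], [0, 0, 0.1, 0, 0, 0], [0, 0, 0.15, 0, 0, 0], [0, 0, 0.15, 0, 0, 0]],
])

```text
time: 16.0
tool_pos: [493.8, 288.8, 34.7]
tcp_rot: [-180.0, -0.0, -163.6]
ft_force: [-0.0, 0.4, -1.2]
finger_gap: 37.4
grip_force: 41.0
```

Request:
play_rows([
  [[0, 0, 0.05, 0, 0, 0], [0, 0, 0.1, 0, 0, 0], [0, 0, 0.1, 0, 0, 0]],
])

```text
time: 16.3
tool_pos: [493.7, 288.8, 33.7]
tcp_rot: [-180.0, -0.0, -163.6]
ft_force: [-1.2, 0.5, -2.0]
finger_gap: 37.2
grip_force: 41.0
```

Request:
play_rows([
  [[0, 0, 0.05, 0, 0, 0], [0, 0, 0.1, 0, 0, 0], [0, 0, 0.1, 0, 0, 0]],
])

```text
time: 16.6
tool_pos: [493.8, 288.8, 32.7]
tcp_rot: [-180.0, -0.0, -163.6]
ft_force: [-0.6, -0.1, -2.5]
finger_gap: 37.6
grip_force: 41.0
```

Request:
play_rows([
  [[0, 0, 0.05, 0, 0, 0], [0, 0, 0.1, 0, 0, 0], [0, 0, 0.1, 0, 0, 0]],
])

```text
time: 16.9
tool_pos: [493.9, 288.9, 32.4]
tcp_rot: [-180.0, 0.0, -163.6]
ft_force: [-3.4, -2.8, 5.3]
finger_gap: 37.9
grip_force: 41.7
```

Request:
play_rows([
  [[0, 0, 0.05, 0, 0, 0], [0, 0, 0.1, 0, 0, 0], [0, 0, 0.1, 0, 0, 0]],
])

```text
time: 17.2
tool_pos: [493.9, 288.9, 32.3]
tcp_rot: [-180.0, -0.0, -163.6]
ft_force: [-9.3, -4.4, 14.9]
finger_gap: 37.3
grip_force: 43.0
```

It's standing on the floor. I'll ease off, open and rise straight up.

Request:
play_rows([
  [[0, 0, -0.1, 0, 0, 0], [0, 0, -0.1, 0, 0, 0]],
])

```text
time: 17.4
tool_pos: [494.1, 289.0, 32.3]
tcp_rot: [180.0, 0.0, -163.6]
ft_force: [-2.5, -1.1, 5.3]
finger_gap: 37.6
grip_force: 41.9
```

Request:
play_rows([
  [[0, 0, 0, 0, 0, 0], [0, 0, 0, 0, 0, 0], [0, 0, 0, 0, 0, 0], [0, 0, 0, 0, 0, 0], [0, 0, 0, 0, 0, 0]],
], jaw=0.75)

```text
time: 17.9
tool_pos: [493.8, 288.8, 31.7]
tcp_rot: [-180.0, -0.0, -163.6]
ft_force: [-0.3, -0.1, 0.8]
finger_gap: 63.9
grip_force: 0.0
```

Request:
play_rows([
  [[0, 0, -1.5, 0, 0, 0], [0, 0, -4, 0, 0, 0], [0, 0, -8, 0, 0, 0], [0, 0, -12, 0, 0, 0], [0, 0, -16, 0, 0, 0]],
])

```text
time: 18.4
tool_pos: [493.7, 288.8, 194.7]
tcp_rot: [180.0, 0.1, -163.6]
ft_force: [0.8, 0.7, 0.3]
finger_gap: 64.1
grip_force: 0.0
```

Request:
play_rows([
  [[3, 0, -2, 0, 0, 0], [6, 0, -4, 0, 0, 0], [9, 0, -5, 0, 0, 0], [10, 0, -5, 0, 0, 0], [10, 0, -5, 0, 0, 0]],
])

```text
time: 18.9
tool_pos: [397.5, 260.7, 243.2]
tcp_rot: [180.0, 0.1, -163.6]
ft_force: [0.6, -0.9, -0.4]
finger_gap: 64.1
grip_force: 0.0
```

```bash
python3 -c "
from h import *
snap('top','top5.png');snap('scene','scene5.png');im=cv2.imread('pics/top5.png');s=cv2.imread('pics/scene5.png')
a=cv2.resize(im[160:310,80:450],None,fx=2,fy=2);b=cv2.resize(s[140:280,120:400],None,fx=2,fy=2);b=cv2.copyMakeBorder(b,0,0,0,740-560,cv2.BORDER_CONSTANT)
cv2.imwrite('pics/fin.png',np.vstack([a,b]))"
```

```text
(no output)
```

View pics/fin.png

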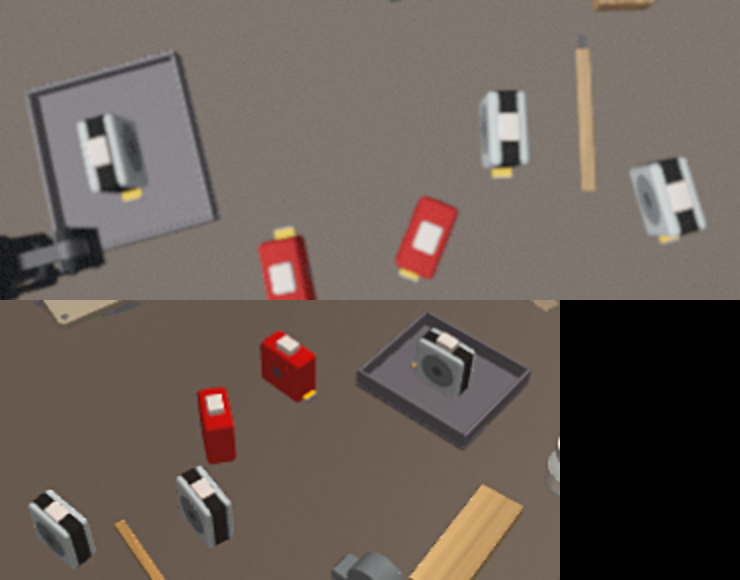

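The failed tape stands upright in the tray with its button up, and the other two stand in place with their buttons down.

```bash
python3 -c "
from h import *
print(job.hand_in())"
```

```text
the job is handed in; nothing more can be done
None
```

I pressed all three buttons: the tape nearest the tray popped back up and now stands upright on the tray floor, the other two stayed locked down where they stood, and the job is handed in (no verdict was returned).

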